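# Draw a crate tag off the sorting stand and lay it in the red tray

## Task

The flat orange crate tag lies too flat to pick up on the deck of the sorting stand, back under its lamp bar. Pressing only lightly, slide it out until about a third of its length sticks out over the stand's front edge while it still lies flat on the deck; then take it by its two long sides and set it down, not drop it, flat on the floor of the red tray. Leave the padlock, the bottle and the tape roll where they are.

Things in the scene. Friction and masses are not known exactly. Their poses are not given: they have to be found in the camera images.
- tag_center (a point): centre (half-way up) of the crate tag: a loose steel plate, orange with white panel, 150 mm long (its x), 60 mm wide (its y), 3 mm thick, 0.14 to 0.28 kg. It lies on the deck, front end 30 to 55 mm behind the deck's edge. A fingertip pressed on it with 8 to 25 N drags it over the smooth deck, slipping a little at times. Press only where the deck is below it, or it tips: draw it in two pulls
- tag_front (a point): middle of the tag's front end (half-way up), 75 mm from tag_center in the tag's -x direction; a black dot of 12 mm marks this end. It is the end nearest the front edge of the stand
- rack_edge (a point): middle of the front edge of the stand's deck, on its top face, 70 mm above the table. Its x axis points level from the edge back over the deck, y along the edge, z up. The stand is fixed and grey; its deck is 220 mm deep, 300 mm wide, 14 mm thick, without a rim, open in front
- lamp_bar (a point): middle of the underside of the stand's fixed white lamp bar: it spans the full width 140 mm above the deck, from 45 to 115 mm behind the front edge (same axes as rack_edge), 22 mm thick, on two posts with inner faces 280 mm apart. A gripper coming straight down would strike it: reach under it with the tool leaning back to the front, about 40 degrees from vertical
- red_tray_in (a point): centre of the inner floor of the red open tray (fixed), 5 mm above the table; inner size 210 mm along its x, 150 mm along its y; walls 5 mm thick, rim 35 mm above this floor
- blue_tray_in (a point): the same point of an identical tray in blue, which is not the wanted one
- padlock_center (a point): middle of the body of a blue padlock, 28 x 44 x 36 mm with a steel shackle (64 mm tall in all), standing loose on the deck beside the tag, about 110 mm to the +y side of the middle; leave alone
- bottle: pink drinking bottle, 68 mm diameter, 210 mm tall, standing loose on the table; origin at the centre of its underside; leave alone
- tape: roll of brown parcel tape lying flat on the table, 100 mm diameter, 48 mm tall; origin at the centre of its underside; leave alone
There are look-alikes about, which are no part of the job. Of the things shaped like the part that bears tag_center, the orange one is meant.

How it is judged:
By the outcome, as a careful person would: the job done as asked, in the order asked, and still so for the second after the job is handed in, with the robot touching nothing.
It also fails if it takes over 72 s, if anything falls off the work surface, if the arm or the gripper's body presses on something with over 40 N, if the wrist force passes 120 N, or if a joint passes its speed limit or range.

## Robot

A 6-joint arm with a two-finger parallel gripper is mounted at the origin on the work surface. World frame = base frame: x ahead of the robot, y to its left, z up, the work surface at z = 0. Lengths are in m, angles in degrees, forces in N, time in s.
With the tool pointing down it reaches from about 0.3 to 0.75 m from the base axis. Payload 8.5 kg.
Tool frame: the origin (TCP) lies at the very end of the fingers, on their centre line; the grasp point (between the pads) lies env.pinch_z behind it (env.pinch_z is the distance from the TCP to the grasp point, in m); z points along the fingers, y is the line along which they close (so a half turn about z gives the same grasp; the last joint's range is limited). The gripper opens to 85 mm and grips with 20 to 120 N. Pads are 22 mm wide; open, the fingers measure 114 mm over their backs; the gripper's body (76 mm by 85 mm) begins 54 mm behind the grasp point. The pads swing forward as they close: fully open they stand 13 mm farther back than shut.
Start: joints at [-77.882, 21.807, 74.336, -0, 83.858, -12.336], TCP at [0.228, -0.501, 0.231] pointing down, gripper open.
Joint ranges: [-178.18, 178.18], [-50.72, 133.34], [12.68, 142.11], [-81.47, 261.47], [9.98, 163.14], [-165.26, 165.26]. Speed limits (degrees/s): [136.94, 136.94, 180, 180, 180, 180].

## Interface

Orientations are given as a 3x3 rotation matrix whose columns are the frame's x, y, z axes.
In Python, from rig import telemetry, get_image, env gives the robot as it stands. The module is installed in compiled form; this text tells all that it offers.
- The arm moves only by the tool apply_moves, never from a script. Its argument "series" is a list of rows, each a list of 7 numbers: the shift along the tool's x, y, z in mm, then the turn, a rotation vector about the tool's x, y, z in degrees, then the opening, from 0 (shut) to 1 (fully open). A call has 1 to 12 rows; each row shifts and turns the commanded pose from where the row before left it, along the tool's axes as they then stand; what a row does not reach is not made up. A row lasts 1/8 s, in which the tool goes at most 62.5 mm and 10.7 degrees, less where a joint would pass 70% of its speed; a pose out of reach is approached as far as the arm can. A call with a gripper value outside its range is refused whole. The fingers move at their own pace and stop on an object; "grip_force" is the grip in N (left out, the last holds). Time passes only in rows, so rows that do not move let the fingers close. It gives the time, the measured TCP pose, the force, the opening and the grip force at its end, in the units of the state.
- telemetry.observe(): the state, without advancing time (a new reading comes with each control period).
- get_image(name): name is "scene" or "top"; returns a dict with "frame" (400x640x3 uint8, red, green, blue), "z_map" (400x640 float32, m along the optical axis (not along the pixel's ray), 0 where there is no reading), "vertical_fov" (degrees; the focal length in pixels is half the picture's height over the tangent of half this angle, whatever the lens; pixels are square), "cx", "cy" (the principal point, pixels), "eye" and "attitude" of the camera in the world. Camera axes: x right, y up, looking along -z (the intrinsics and any distortion apply to the point x, -y, -z); pixel columns grow to the right and rows downward; lengths in m; the calibration is good to about 2 mm. A picture is of the moment at which its call begins.
- env.close_job(): hands the job in; it is judged then, once.
The state is a dict: "time_s": time; "q": joint angles; "qvel": joint speeds; "joint_efforts": joint torques, N m; "position": TCP position; "tool_rot": TCP orientation; "ft_force": force on the tool from outside, world axes, zero at the start; "wrist_torque": the same for the moment, N m; "grip_width": finger opening in m; "gripper_force": force on a finger pad.
Only numpy, scipy, OpenCV 4.12 (cv2) and the standard library are available. Lean on these libraries where they do the work, as an engineer would, in place of code of your own. Each camera call takes 0.05 s, during which the arm holds its last target. There are 200 camera calls.

## Working session

There is one attempt and no reset: what is moved stays moved. The work goes in short steps, Python scripts to look and compute and a tool call to move; the robot and the scene stay as the last step left them, time stands still between calls to the robot, and variables do not carry over. Pictures are saved under pics/ and viewed, at most 10 in all, crops included, and the job is handed in when it is done.

Besides the shell and the picture viewer there is one more tool, called after "Call:" as name(argument=value, ...), one argument or row to a line, values as JSON. apply_moves: Moves the arm, as the interface text tells. Its arguments: {"type":"object","properties":{"series":{"type":"array"},"grip_force":{"type":"number"}},"required":["series"]}

```bash
mkdir -p pics; cat > h.py <<'E'
import numpy as np, cv2
from rig import telemetry, get_image, env
def snap(name, fn=None):
    d=get_image(name)
    if fn: cv2.imwrite('pics/'+fn, d['frame'][:,:,::-1])
    return d
def world(d):
    Z=d['z_map']; h,w=Z.shape; f=h/2/np.tan(np.radians(d['vertical_fov'])/2)
    u,v=np.meshgrid(np.arange(w),np.arange(h))
    P=np.stack([(u-d['cx'])/f*Z,-(v-d['cy'])/f*Z,-Z],-1)
    return P@np.array(d['attitude']).T+np.array(d['eye'])
E
python3 - <<'E'
from h import *
for n in('scene','top'):
    d=snap(n,n+'0.png'); print({k:v for k,v in d.items() if k not in('frame','z_map')}, (d['z_map']>0).mean())
    np.savez(n+'0.npz',W=world(d),F=d['frame'],Z=d['z_map'])
print(env.pinch_z, telemetry.observe())
print([a for a in dir(env) if a[0]!='_'])
E
```

```text
{'vertical_fov': 54.23040674771902, 'cx': 319.9469040168711, 'cy': 202.63906056482594, 'eye': array([ 1.29283368, -0.19537026,  0.89375577]), 'attitude': array([[ 0.28876404, -0.68574497,  0.66810865],
       [ 0.95730007,  0.19671042, -0.21185276],
       [ 0.01385303,  0.70075591,  0.7132666 ]])} 0.996015625
{'vertical_fov': 54.883554684606885, 'cx': 316.9083307270363, 'cy': 198.91855887251944, 'eye': array([0.53882195, 0.03621089, 1.05580753]), 'attitude': array([[-0.02324002,  0.99814548, -0.05626288],
       [-0.99943816, -0.02455595, -0.0228116 ],
       [-0.02415088,  0.05570112,  0.99815536]])} 0.995859375
0.0187 {'time_s': 0.1, 'q': array([-7.78838099e+01,  2.18367123e+01,  7.43800961e+01,  3.03617217e-04,
        8.38577229e+01, -1.23360174e+01]), 'qvel': array([ 0.02930919, -0.09905864, -0.13878713,  0.00390495,  0.07458522,
       -0.0725115 ]), 'joint_efforts': array([ 4.23410616e-03, -4.49221087e+01, -2.31657743e+01, -1.94212107e-04,
        3.70412847e-03,  1.31042304e-05]), 'position': array([ 0.22760357, -0.50040344,  0.23077928]), 'tool_rot': array([[ 9.10307139e-01,  4.13933377e-01, -2.67883279e-04],
       [ 4.13933367e-01, -9.10306293e-01,  1.27294503e-03],
       [ 2.83058599e-04, -1.26965677e-03, -9.99999154e-01]]), 'ft_force': array([-0.53366863,  0.69505432, -0.80251344]), 'wrist_torque': array([-0.02690481, -0.00482918, -0.01639678]), 'gripper_force': 0.0, 'grip_width': 0.0852159928643775}
['MotionError', 'close_job', 'pinch_z']
```

View pics/scene0.png

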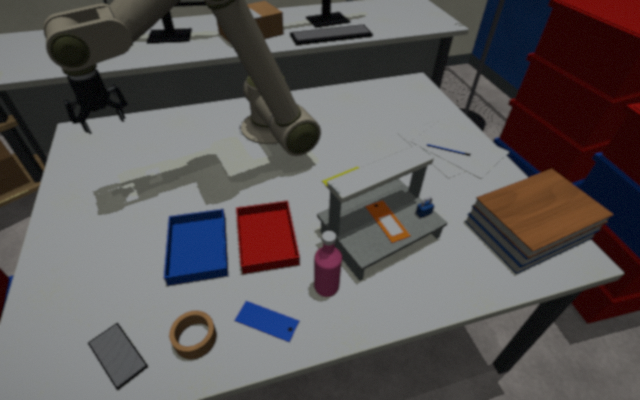

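View pics/top0.png

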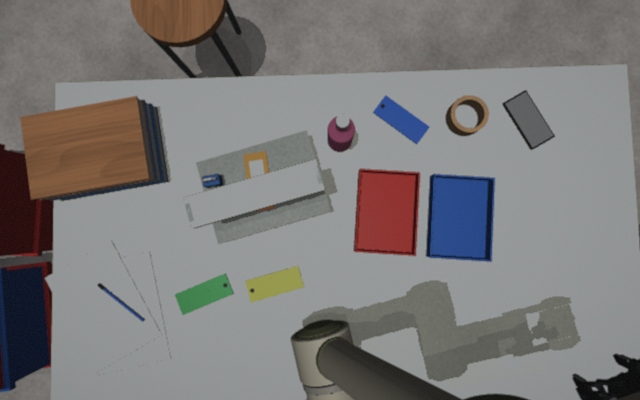

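Scene view: the orange tag is at about (388,222) under the white bar, with the padlock at (425,208), bottle (328,270), red tray (267,237) and blue tray (197,247). Top view: the stand is centred at (265,190) with its open front towards the robot, the red tray at (387,212), and the bottle at (341,132).

```bash
cat > m.py <<'E'
from h import *
def hsv(F): return cv2.cvtColor(F,cv2.COLOR_RGB2HSV)
def rect(P):
    c,s,a=cv2.minAreaRect((P[:,:2]*1000).astype(np.float32)); return np.round(c,1),np.round(s,1),round(a,1)
def big(m):
    n,l,st,_=cv2.connectedComponentsWithStats(m.astype(np.uint8)); return l==1+np.argmax(st[1:,4])
def orange(F):
    H=hsv(F); return (H[...,0]>6)&(H[...,0]<22)&(H[...,1]>190)&(H[...,2]>120)
E
python3 - <<'E'
from m import *
for n in('scene','top'):
    D=np.load(n+'0.npz');W=D['W'];F=D['F'];H=hsv(F);z=W[...,2]
    near=(abs(W[...,0]-.55)<.4)&(abs(W[...,1])<.5)
    print(n,'table z',np.median(z[near&(abs(z)<.02)]))
    st=near&(H[...,1]<60)
    deck=big(near&(abs(z-.071)<.008)); print('deck',rect(W[deck]),np.median(z[deck]))
    bar=big(near&(z>.215)&(z<.26)&(H[...,1]<60)); print('bar',rect(W[bar]),np.median(z[bar]))
    o=near&orange(F)&(abs(z-.073)<.015); print('orange',o.sum(),rect(W[o]),W[o].mean(0))
    r=(near&((H[...,0]<6)|(H[...,0]>174))&(H[...,1]>150)); rf=big(r&(z<.06)); 
    print('red',rect(W[rf]), 'floor',rect(W[rf&(z<.012)]),'rim',rect(W[rf&(z>.033)]))
    pk=near&((H[...,0]>150)&(H[...,0]<175))&(H[...,1]>90)&(z>.03); print('bottle',rect(W[pk]),W[pk].max(0))
    pl=near&((H[...,0]>100)&(H[...,0]<125))&(H[...,1]>90)&(z>.075); print('padlock',rect(W[pl]),W[pl].max(0))
    cv2.imwrite('pics/c.png',(o*255).astype(np.uint8))
E
```

```text
scene table z 0.0012953474267439757
deck (array([629. , 199.9]), array([219.7, 304.2]), 15.2) 0.07132362349303584
bar (array([599.6, 190.8]), array([ 72.3, 301.2]), 15.0) 0.23258579978617117
orange 116 (array([672.1, 212.9]), array([88.1, 55.2]), 7.6) [0.69615232 0.21157581 0.0739889 ]
red (array([ 557.1, -124.1]), array([153.3, 222.9]), 85.1) floor (array([ 556.4, -124.4]), array([150.5, 221.8]), 85.0) rim (array([ 558.2, -124.2]), array([153.3, 219.5]), 85.1)
bottle (array([ 505.2, -234.4]), array([751.3,  71. ]), 40.3) [0.79330889 0.02672217 0.40221693]
padlock (array([428.7, -70.9]), array([938.9,  86. ]), 63.8) [0.66146828 0.34172496 0.40469853]
top table z 0.0005590189870985363
deck (array([699.1, 218.8]), array([ 80.2, 301.3]), 14.8) 0.07039891430747047
bar (array([601.8, 192.3]), array([ 70.4, 300. ]), 14.9) 0.23192623725233158
orange 0 (array([0., 0.]), array([0., 0.]), 0.0) [nan nan nan]
red (array([ 558.5, -123.4]), array([157.9, 215.5]), 85.0) floor (array([ 559.6, -125.3]), array([148.4, 211.1]), 84.9) rim (array([ 558.5, -123.4]), array([157.9, 215.5]), 85.0)
bottle (array([754.4,  -4.7]), array([63.8, 55.2]), 82.2) [0.78443551 0.02672818 0.19613197]
padlock (array([453.1, -59.7]), array([894.1,  60.8]), 61.9) [0.66132538 0.34110984 1.05580753]<stdin>:9: RuntimeWarning: Mean of empty slice.
  ret = um.true_divide(
```

```bash
python3 - <<'E'
from m import *
D=np.load('scene0.npz');F=D['F']
c=cv2.resize(F[185:260,320:450],None,fx=6,fy=6,interpolation=cv2.INTER_CUBIC)
T=np.load('top0.npz')['F']; c2=cv2.resize(T[140:220,220:300],(450,450),interpolation=cv2.INTER_CUBIC)
cv2.imwrite('pics/c1.png',c[:,:,::-1])
H=hsv(F); W=D['W']
for p in [(375,205),(372,204),(378,210),(383,215),(400,238),(405,235)]: print(p,H[p[1],p[0]],W[p[1],p[0]].round(3))
E
```

```text
(375, 205) [  8 189  50] [0.58  0.2   0.075]
(372, 204) [ 11 188  84] [0.572 0.194 0.073]
(378, 210) [ 12 230  91] [0.6   0.201 0.074]
(383, 215) [ 11 195 102] [0.622 0.208 0.073]
(400, 238) [ 15 205 137] [0.715 0.217 0.076]
(405, 235) [ 16 220 145] [0.706 0.237 0.071]
```

View pics/c1.png

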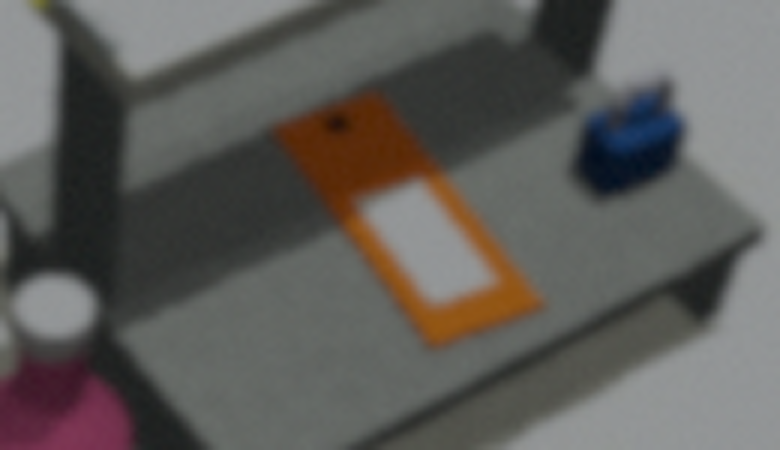

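The crop shows the whole tag, with corners at about (275,130), (380,93), (543,303), (435,347), and the dot at (338,122) on the robot's side. The padlock is clear to the side.

```bash
cat >> m.py <<'E'
def tag(d,zp=.073):
    """tag rectangle from the scene camera: orange mask -> contour -> rays on plane"""
    F=d['frame'];W=world(d);H=hsv(F)
    m=(H[...,0]>4)&(H[...,0]<25)&(H[...,1]>140)&(H[...,2]>35)&(W[...,2]>zp-.03)&(W[...,2]<zp+.03)&(abs(W[...,0]-.6)<.25)&(W[...,1]<.35)
    m=big(m); c=max(cv2.findContours(m.astype(np.uint8),cv2.RETR_EXTERNAL,cv2.CHAIN_APPROX_NONE)[0],key=cv2.contourArea)
    p=cv2.convexHull(c)[:,0].astype(float); f=200/np.tan(np.radians(d['vertical_fov'])/2)
    r=np.stack([(p[:,0]-d['cx'])/f,-(p[:,1]-d['cy'])/f,-np.ones(len(p))],-1)@np.array(d['attitude']).T
    e=np.array(d['eye']); q=e+r*((zp-e[2])/r[:,2])[:,None]
    return rect(q),m.sum()
A=np.radians(15); EDGE=np.array([.523,.172]); SX=np.array([np.cos(A),np.sin(A)]); SY=np.array([-SX[1],SX[0]])
def stand(p): v=np.array(p)-EDGE; return (v@SX*1000).round(1),(v@SY*1000).round(1)
E
python3 - <<'E'
from m import *
d=snap('scene'); t=tag(d); print(t, stand(t[0][0]/1000))
W=np.load('scene0.npz')['W'];H=hsv(d['frame'])
s=W[195:215,410:440].reshape(-1,3);s=s[s[:,2]>.085];print('padlock',stand(s.mean(0)[:2]),stand(s.min(0)[:2]),s.max(0))
D=np.load('top0.npz');print('bottle', W[270:285,325:332].reshape(-1,3).mean(0),stand(W[270:285,325:332].reshape(-1,3).mean(0)[:2]))
E
```

```text
((array([642.2, 210.2]), array([149.3,  60.8]), 7.3), np.int64(523)) (np.float64(125.0), np.float64(6.0))
padlock (np.float64(164.4), np.float64(103.0)) (np.float64(8.4), np.float64(-382.6)) [1.29283368 0.34684113 0.89375577]
bottle [ 0.79008784 -0.01175557  0.09302966] (np.float64(210.4), np.float64(-246.6))
```

Call:
apply_moves(
  series=[
    [39.2, -42.7, -1.5, 0, 0, 0, 0],
    [39.2, -42.7, -1.5, 0, 0, 0, 0],
    [39.2, -42.7, -1.5, 0, 0, 0, 0],
    [39.2, -42.7, -1.5, 0, 0, 0, 0],
    [39.2, -42.7, -1.5, 0, 0, 0, 0],
    [39.2, -42.7, -1.5, 0, 0, 0, 0],
    [39.2, -42.7, -1.5, 0, 0, 0, 0],
    [39.2, -42.7, -1.5, 0, 0, 0, 0],
    [39.2, -42.7, -1.5, 0, 0, 0, 0],
    [39.2, -42.7, -1.5, 0, 0, 0, 0],
    [39.2, -42.7, -1.5, 0, 0, 0, 0],
    [39.2, -42.7, -1.5, 0, 0, 0, 0],
  ],
)

```text
time_s: 1.65
position: [0.444, 0.1626, 0.2493]
tool_rot: [[0.91, 0.414, 0.0], [0.414, -0.91, -0.0], [0.0, 0.0, -1.0]]
ft_force: [0.5, -0.8, -0.1]
grip_width: 0.0001
gripper_force: 0.0
```

Call:
apply_moves(
  series=[
    [0, 0, 0, 0, 0, 9.4, 0],
    [0, 0, 0, 0, 9.6, 0, 0],
    [0, 0, 0, 0, 9.6, 0, 0],
    [0, 0, 0, 0, 9.6, 0, 0],
    [0, 0, 0, 0, 9.6, 0, 0],
    [0, 0, 0, 0, 9.6, 0, 0],
    [0, 0, 0, 0, 0, 0, 0],
  ],
)

```text
time_s: 2.52
position: [0.4428, 0.1635, 0.2482]
tool_rot: [[0.67, 0.269, 0.692], [0.181, -0.963, 0.199], [0.72, -0.008, -0.694]]
ft_force: [1.0, 0.9, -0.2]
grip_width: 0.0
gripper_force: 0.0
```

```bash
cat >> m.py <<'E'
def go(xs,ys,z,zdir_deg=None,yaw=15):
    """shift in present tool axes to stand-frame point (mm), then the turn to lean/yaw"""
    from scipy.spatial.transform import Rotation as R
    s=telemetry.observe(); T=np.array(s['tool_rot']);p=np.array(s['position'])
    t=np.r_[EDGE+(xs*SX+ys*SY)/1000,z/1000]
    print('t',round(s['time_s'],2),'pos',stand(p[:2]),(p[2]*1000).round(1),'F',s['ft_force'].round(1),'shift',((t-p)@T*1000).round(1))
    if zdir_deg is not None:
        a=np.radians(yaw);l=np.radians(zdir_deg);c=np.array([np.cos(a),np.sin(a),0]);k=np.array([0,0,1.])
        y=np.array([np.sin(a),-np.cos(a),0]);zz=np.sin(l)*c-np.cos(l)*k
        G=np.stack([np.cross(y,zz),y,zz],1); print('turn',R.from_matrix(T.T@G).as_rotvec(degrees=True).round(1))
E
python3 -c "
from m import *
go(-80,9,105,48); go(97,9,95)
print(telemetry.observe()['q'])"
```

```text
t 2.52 pos (np.float64(-79.7), np.float64(12.5)) 248.2 F [ 1.   0.9 -0.2] shift [-103.3    4.6   99.1]
turn [-0.8  1.9  0.1]
t 2.52 pos (np.float64(-79.7), np.float64(12.5)) 248.2 F [ 1.   0.9 -0.2] shift [ 12.2   6.6 233.5]
[ -1.15695712  -1.429171   116.14230068  31.88321522  23.78700974
  48.86746559]
```

Call:
apply_moves(
  series=[
    [0, 0, 0, -0.8, 1.9, 0, 0],
    [-35, 1.5, 33, 0, 0, 0, 0],
    [-35, 1.5, 33, 0, 0, 0, 0],
    [-35, 1.5, 33, 0, 0, 0, 0],
    [0, 0, 0, 0, 0, 0, 0],
  ],
)

```text
time_s: 3.15
position: [0.4501, 0.1771, 0.192]
tool_rot: [[0.629, 0.302, 0.716], [0.175, -0.953, 0.248], [0.757, -0.03, -0.652]]
ft_force: [0.1, 0.5, 1.0]
grip_width: 0.0001
gripper_force: 0.0
```

```bash
python3 -c "
from m import *
go(97,9,95,48)
print(telemetry.observe()['q'])"
```

```text
t 3.15 pos (np.float64(-69.1), np.float64(23.8)) 192.0 F [0.1 0.5 1. ] shift [ 34.9  25.2 188.1]
turn [-3.1 -1.2  0.4]
[ -0.90817131   6.45559295 123.37524348  80.20084779  15.2372231
  -0.8929703 ]
```

```bash
python3 -c "
from m import *
go(-30,9,230,42)"
```

```text
t 3.15 pos (np.float64(-69.1), np.float64(23.8)) 192.0 F [0.1 0.5 1. ] shift [54.2 15.4  4. ]
turn [-3.1 -7.2  0.6]
```

Call:
apply_moves(
  series=[
    [14, 4, 1, 0, 0, 0, 0],
    [14, 4, 1, 0, 0, 0, 0],
    [14, 4, 1, 0, 0, 0, 0],
    [14, 4, 1, 0, 0, 0, 0],
    [0, 0, 0, -1, -3, 0, 0],
    [0, 0, 0, -1, -2, 0, 0],
    [0, 0, 0, -1, -2, 0, 0],
    [0, 0, 0, 0, 0, 0, 0],
  ],
)

```text
time_s: 4.15
position: [0.4929, 0.1715, 0.2331]
tool_rot: [[0.711, 0.263, 0.652], [0.201, -0.965, 0.169], [0.674, 0.011, -0.739]]
ft_force: [0.9, 0.2, 1.0]
grip_width: -0.0001
gripper_force: 0.0
```

```bash
python3 -c "
from m import *
go(90,10,98,42)
print(telemetry.observe()['q'])"
```

```text
t 4.15 pos (np.float64(-29.2), np.float64(7.4)) 233.1 F [0.9 0.2 1. ] shift [ -3.   -3.6 180.2]
turn [ 0.3 -0.4  0.6]
[  1.82381767   5.76532505 109.14178108  20.71684936  24.84530413
  60.65331159]
```

Call:
apply_moves(
  series=[
    [-0.5, -0.5, 25, 0, 0, 0, 0],
    [-0.5, -0.5, 25, 0, 0, 0, 0],
    [-0.5, -0.5, 25, 0, 0, 0, 0],
    [-0.5, -0.5, 25, 0, 0, 0, 0],
    [-0.5, -0.5, 25, 0, 0, 0, 0],
    [-0.5, -0.5, 25, 0, 0, 0, 0],
    [0, 0, 25, 0, 0, 0, 0],
    [0, 0, 0, 0, 0, 0, 0],
  ],
)

```text
time_s: 5.15
position: [0.6059, 0.2025, 0.1034]
tool_rot: [[0.716, 0.267, 0.645], [0.202, -0.964, 0.175], [0.668, 0.005, -0.744]]
ft_force: [-0.3, -0.0, -0.3]
grip_width: -0.0
gripper_force: 0.0
```

```bash
python3 -c "
from m import *
go(90,10,88,42)
print(telemetry.observe()['q'])
snap('scene','s1.png')"
```

```text
t 5.15 pos (np.float64(88.0), np.float64(8.0)) 103.4 F [-0.3 -0.  -0.3] shift [-8.8 -2.  12.8]
turn [-0.1  0.1  0.5]
[  5.13460069  28.33902207 102.6547708   41.86911728  10.04876801
  40.65804557]
```

View pics/s1.png

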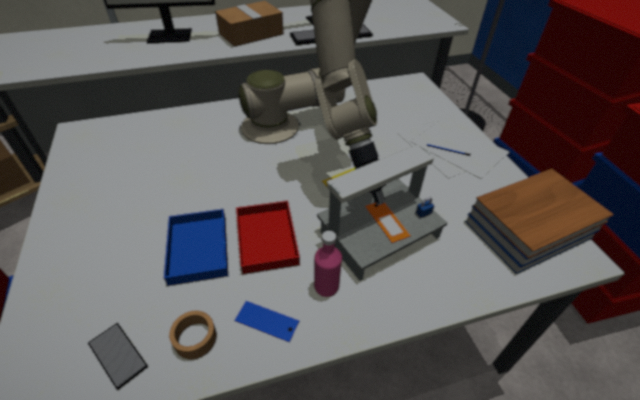

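Gripper tip is under the bar at about (377,200), close to the tag, touching nothing. Joint 5 is at its limit, so I back off and turn the lean direction sideways.

Call:
apply_moves(
  series=[
    [0, 0, -25, 0, 0, 0, 0],
    [0, 0, -35, 0, 0, 0, 0],
    [0, 0, -35, 0, 0, 0, 0],
    [0, 0, -15, 0, 0, 0, 0],
    [0, 0, 0, 0, 0, 0, 0],
  ],
)

```text
time_s: 5.82
position: [0.534, 0.1834, 0.1868]
tool_rot: [[0.714, 0.267, 0.647], [0.202, -0.964, 0.175], [0.67, 0.005, -0.742]]
ft_force: [0.3, 0.6, -0.5]
grip_width: -0.0002
gripper_force: 0.0
```

```bash
python3 -c "
from m import *
go(10,5,178,40,35)
print(telemetry.observe()['q'])"
```

```text
t 5.83 pos (np.float64(13.6), np.float64(8.1)) 186.8 F [ 0.3  0.6 -0.5] shift [-8.6  3.1  4.1]
turn [ 13.   -2.  -14.5]
[  3.20687227  14.15693573 107.77536264  26.11343207  18.37157917
  55.66373789]
```

Call:
apply_moves(
  series=[
    [0, 0, 0, 3.2, -0.5, -3.6, 0],
    [0, 0, 0, 3.2, -0.5, -3.6, 0],
    [0, 0, 0, 3.2, -0.5, -3.6, 0],
    [0, 0, 0, 3.2, -0.5, -3.6, 0],
    [0, 0, 0, 0, 0, 0, 0],
  ],
)

```text
time_s: 6.45
position: [0.535, 0.1828, 0.1849]
tool_rot: [[0.631, 0.569, 0.527], [0.437, -0.823, 0.364], [0.641, 0.0, -0.768]]
ft_force: [-0.3, 0.1, -0.2]
grip_width: -0.0004
gripper_force: 0.0
```

```bash
python3 -c "
from m import *
go(75,10,90,40,35)
print(telemetry.observe()['q'])"
```

```text
t 6.45 pos (np.float64(14.4), np.float64(7.3)) 184.9 F [-0.3  0.1 -0.2] shift [-16.3  17.8 110. ]
turn [ 0.2  0.2 -0.3]
[ -4.12415541  15.20498954 105.07483814  44.3047421   35.06277287
  19.70750569]
```

Call:
apply_moves(
  series=[
    [-3.2, 3.6, 22, 0, 0, 0, 0],
    [-3.2, 3.6, 22, 0, 0, 0, 0],
    [-3.2, 3.6, 22, 0, 0, 0, 0],
    [-3.2, 3.6, 22, 0, 0, 0, 0],
    [-3.5, 3.4, 22, 0, 0, 0, 0],
    [0, 0, 0, 0, 0, 0, 0],
    [0, 0, 0, 0, 0, 0, 0],
  ],
)

```text
time_s: 7.32
position: [0.5917, 0.202, 0.0911]
tool_rot: [[0.63, 0.57, 0.527], [0.438, -0.822, 0.365], [0.641, 0.001, -0.767]]
ft_force: [-0.3, 0.8, -0.3]
grip_width: 0.0001
gripper_force: 0.0
```

```bash
python3 -c "
from m import *
go(75,10,82,40,35)
print(telemetry.observe()['q'])"
```

```text
t 7.33 pos (np.float64(74.2), np.float64(11.2)) 91.1 F [-0.3  0.8 -0.3] shift [-5.6  1.4  7.3]
turn [ 0.2  0.1 -0.2]
[ -1.19391533  29.07820544 102.76692602  59.07878915  25.98583899
   4.56846989]
```

Call:
apply_moves(
  series=[
    [-1.9, 0, 2.3, 0, 0, 0, 0],
    [-1.9, 0, 2.3, 0, 0, 0, 0],
    [-0.6, 0, 0.8, 0, 0, 0, 0],
    [0, 0, 0, 0, 0, 0, 0],
  ],
)

```text
time_s: 7.82
position: [0.5921, 0.2019, 0.084]
tool_rot: [[0.63, 0.57, 0.527], [0.438, -0.822, 0.365], [0.641, 0.001, -0.767]]
ft_force: [0.1, -0.3, -0.2]
grip_width: 0.0
gripper_force: 0.0
```

Call:
apply_moves(
  series=[
    [-0.6, 0, 0.8, 0, 0, 0, 0],
    [-0.6, 0, 0.8, 0, 0, 0, 0],
    [0, 0, 0, 0, 0, 0, 0],
  ],
)

```text
time_s: 8.2
position: [0.5922, 0.202, 0.0819]
tool_rot: [[0.63, 0.57, 0.527], [0.438, -0.821, 0.365], [0.641, 0.001, -0.767]]
ft_force: [0.6, 0.2, 0.1]
grip_width: 0.0004
gripper_force: 0.0
```

Call:
apply_moves(
  series=[
    [-0.6, 0, 0.8, 0, 0, 0, 0],
    [-0.6, 0, 0.8, 0, 0, 0, 0],
    [0, 0, 0, 0, 0, 0, 0],
  ],
)

```text
time_s: 8.57
position: [0.5923, 0.2021, 0.0799]
tool_rot: [[0.63, 0.57, 0.527], [0.438, -0.821, 0.365], [0.641, 0.001, -0.767]]
ft_force: [-0.2, 0.8, -0.5]
grip_width: -0.0002
gripper_force: 0.0
```

Call:
apply_moves(
  series=[
    [-0.6, 0, 0.8, 0, 0, 0, 0],
    [-0.6, 0, 0.8, 0, 0, 0, 0],
    [0, 0, 0, 0, 0, 0, 0],
  ],
)

```text
time_s: 8.95
position: [0.5925, 0.2021, 0.0782]
tool_rot: [[0.63, 0.57, 0.528], [0.438, -0.821, 0.365], [0.642, 0.001, -0.767]]
ft_force: [-0.1, 1.5, 1.5]
grip_width: -0.0001
gripper_force: 0.8
```

Call:
apply_moves(
  series=[
    [-0.6, 0, 0.8, 0, 0, 0, 0],
    [0, 0, 0, 0, 0, 0, 0],
  ],
)

```text
time_s: 9.2
position: [0.5931, 0.2022, 0.078]
tool_rot: [[0.629, 0.57, 0.529], [0.438, -0.822, 0.365], [0.643, 0.002, -0.766]]
ft_force: [-1.2, 0.7, 6.7]
grip_width: 0.0002
gripper_force: 3.4
```

Call:
apply_moves(
  series=[
    [-0.6, 0, 0.8, 0, 0, 0, 0],
    [-0.1, 0, 0.1, 0, 0, 0, 0],
    [-3.6, -1.7, -3.0, 0, 0, 0, 0],
    [-3.6, -1.7, -3.0, 0, 0, 0, 0],
    [0, 0, 0, 0, 0, 0, 0],
  ],
)

```text
time_s: 9.82
position: [0.5842, 0.1995, 0.0779]
tool_rot: [[0.627, 0.57, 0.531], [0.437, -0.822, 0.365], [0.645, 0.003, -0.765]]
ft_force: [-1.4, -1.1, 13.4]
grip_width: 0.0001
gripper_force: 6.8
```

```bash
python3 -c "
from m import *
go(25,10,78,40,35)
t=tag(snap('scene')); print(t, stand(t[0][0]/1000))"
```

```text
t 9.82 pos (np.float64(66.2), np.float64(10.8)) 77.9 F [-1.4 -1.1 13.4] shift [-29.8 -13.2 -25.2]
turn [ 0.3 -0.1 -0.1]
((array([633.7, 207.1]), array([150. ,  60.7]), 6.9), np.int64(483)) (np.float64(116.0), np.float64(5.3))
```

Call:
apply_moves(
  series=[
    [-3.6, -1.7, -3.0, 0, 0, 0, 0],
    [-3.6, -1.7, -3.0, 0, 0, 0, 0],
    [-3.6, -1.7, -3.0, 0, 0, 0, 0],
    [-3.6, -1.7, -3.0, 0, 0, 0, 0],
    [0, 0, 0, 0, 0, 0, 0],
  ],
)

```text
time_s: 10.5
position: [0.565, 0.1944, 0.0779]
tool_rot: [[0.627, 0.57, 0.531], [0.437, -0.822, 0.365], [0.645, 0.003, -0.764]]
ft_force: [-2.0, -1.4, 14.2]
grip_width: -0.0002
gripper_force: 7.2
```

Call:
apply_moves(
  series=[
    [-3.6, -1.7, -3.0, 0, 0, 0, 0],
    [-3.6, -1.7, -3.0, 0, 0, 0, 0],
    [-3.6, -1.7, -3.0, 0, 0, 0, 0],
    [-3.6, -1.7, -3.0, 0, 0, 0, 0],
    [0, 0, 0, 0, 0, 0, 0],
  ],
)

```text
time_s: 11.12
position: [0.5457, 0.1894, 0.0779]
tool_rot: [[0.627, 0.57, 0.531], [0.437, -0.822, 0.366], [0.645, 0.003, -0.764]]
ft_force: [-2.1, -1.8, 14.8]
grip_width: 0.0002
gripper_force: 7.8
```

```bash
python3 -c "
from m import *
go(25,10,78,40,35)
t=tag(snap('scene')); print(t, stand(t[0][0]/1000))"
```

```text
t 11.12 pos (np.float64(26.4), np.float64(10.9)) 77.9 F [-2.1 -1.8 14.8] shift [-1.2  0.4 -1.2]
turn [ 0.3 -0.2 -0.1]
((array([595.6, 197.3]), array([148.2,  60.4]), 6.4), np.int64(446)) (np.float64(76.7), np.float64(5.6))
```

Call:
apply_moves(
  series=[
    [5.2, 0, -6.1, 0, 0, 0, 0],
    [0.6, 0, -0.8, 0, 0, 0, 0],
    [12.6, 7.6, 10.5, 0, 0, 0, 0],
    [12.6, 7.6, 10.5, 0, 0, 0, 0],
    [12.6, 7.6, 10.5, 0, 0, 0, 0],
    [0, 0, 0, 0, 0, 0, 0],
    [-3.2, 0, 3.8, 0, 0, 0, 0],
    [0, 0, 0, 0, 0, 0, 0],
  ],
)

```text
time_s: 12.18
position: [0.5968, 0.1987, 0.0792]
tool_rot: [[0.631, 0.57, 0.526], [0.438, -0.821, 0.365], [0.64, -0.0, -0.768]]
ft_force: [1.2, -0.9, 0.1]
grip_width: 0.0
gripper_force: 0.0
```

Call:
apply_moves(
  series=[
    [-0.6, 0, 0.8, 0, 0, 0, 0],
    [-0.6, 0, 0.8, 0, 0, 0, 0],
    [0, 0, 0, 0, 0, 0, 0],
  ],
)

```text
time_s: 12.55
position: [0.5979, 0.1988, 0.0782]
tool_rot: [[0.63, 0.57, 0.528], [0.438, -0.821, 0.365], [0.642, 0.001, -0.767]]
ft_force: [-0.4, 0.8, 2.6]
grip_width: 0.0001
gripper_force: 0.9
```

Call:
apply_moves(
  series=[
    [-0.6, 0, 0.8, 0, 0, 0, 0],
    [-0.6, 0, 0.8, 0, 0, 0, 0],
    [0, 0, 0, 0, 0, 0, 0],
  ],
)

```text
time_s: 12.92
position: [0.5992, 0.199, 0.078]
tool_rot: [[0.627, 0.57, 0.531], [0.437, -0.822, 0.366], [0.644, 0.003, -0.765]]
ft_force: [-1.3, 0.4, 12.2]
grip_width: 0.0002
gripper_force: 6.0
```

Call:
apply_moves(
  series=[
    [-3.6, -1.7, -3.0, 0, 0, 0, 0],
    [-3.6, -1.7, -3.0, 0, 0, 0, 0],
    [-3.6, -1.7, -3.0, 0, 0, 0, 0],
    [-3.6, -1.7, -3.0, 0, 0, 0, 0],
    [-3.6, -1.7, -3.0, 0, 0, 0, 0],
    [0, 0, 0, 0, 0, 0, 0],
  ],
)

```text
time_s: 13.68
position: [0.5751, 0.1924, 0.0779]
tool_rot: [[0.627, 0.57, 0.531], [0.437, -0.822, 0.365], [0.645, 0.003, -0.765]]
ft_force: [-2.4, -1.9, 13.6]
grip_width: 0.0001
gripper_force: 6.8
```

```bash
python3 -c "
from m import *
go(28,6,78,40,35)
t=tag(snap('scene')); print(t, stand(t[0][0]/1000))"
```

```text
t 13.68 pos (np.float64(55.6), np.float64(6.2)) 77.9 F [-2.4 -1.9 13.6] shift [-19.8  -9.1 -16.9]
turn [ 0.3 -0.1 -0.1]
((array([587.4, 192.6]), array([120.3,  60.9]), 6.9), np.int64(290)) (np.float64(67.5), np.float64(3.2))
```

Call:
apply_moves(
  series=[
    [-3.6, -1.7, -3.0, 0, 0, 0, 0],
    [-3.6, -1.7, -3.0, 0, 0, 0, 0],
    [-3.6, -1.7, -3.0, 0, 0, 0, 0],
    [-3.6, -1.7, -3.0, 0, 0, 0, 0],
    [-3.6, -1.7, -3.0, 0, 0, 0, 0],
    [-2.2, -1.0, -1.8, 0, 0, 0, 0],
    [0, 0, 0, 0, 0, 0, 0],
  ],
)

```text
time_s: 14.6
position: [0.5483, 0.1852, 0.0779]
tool_rot: [[0.627, 0.57, 0.531], [0.437, -0.822, 0.365], [0.645, 0.003, -0.764]]
ft_force: [-1.9, -1.5, 14.5]
grip_width: 0.0001
gripper_force: 7.3
```

```bash
python3 -c "
from m import *
go(28,6,78,40,35)
d=snap('scene')
np.savez('s2.npz',F=d['frame'],W=world(d))
t=tag(d); print(t, stand(t[0][0]/1000))"
```

```text
t 14.6 pos (np.float64(27.9), np.float64(6.2)) 77.9 F [-1.9 -1.5 14.5] shift [ 0.1  0.2 -0.1]
turn [ 0.3 -0.2 -0.1]
((array([573.5, 187.3]), array([95.8, 60.3]), 7.3), np.int64(219)) (np.float64(52.7), np.float64(1.7))
```

Call:
apply_moves(
  series=[
    [3.2, 0, -3.8, 0, 0, 0, 0],
    [3.2, 0, -3.8, 0, 0, 0, 0],
    [0, 0, -30, 0, 0, 0, 0.5],
    [0, 0, -40, 0, 0, 0, 1],
    [0, 0, -40, 0, 0, 0, 1],
    [0, 0, -40, 0, 0, 0, 1],
    [0, 0, -40, 0, 0, 0, 1],
    [0, 0, 0, 0, 0, 0, 1],
  ],
)

```text
time_s: 15.65
position: [0.4463, 0.1152, 0.2333]
tool_rot: [[0.628, 0.569, 0.531], [0.438, -0.822, 0.363], [0.643, 0.004, -0.766]]
ft_force: [-0.5, -0.0, -0.3]
grip_width: 0.0854
gripper_force: 0.0
```

```bash
python3 -c "
from m import *
go(-35,6,200,10,9)
print(telemetry.observe()['q'])
d=snap('top','t2.png')
t=tag(d); print(t, stand(t[0][0]/1000))
e=snap('scene');t=tag(e); print(t, stand(t[0][0]/1000))
cv2.imwrite('pics/t2.png',np.hstack([cv2.resize(x['frame'][140:260,190:350],None,fx=2.4,fy=4*.6)[:,:,::-1] if x is d else cv2.resize(x['frame'][150:270,300:460],None,fx=2.4,fy=2.4)[:,:,::-1] for x in(d,e)]))"
```

```text
t 15.65 pos (np.float64(-88.8), np.float64(-35.1)) 233.3 F [-0.5 -0.  -0.3] shift [ 28.  -20.7  66.8]
turn [-10.8 -29.6  23.6]
[-18.23773826   0.92616666 113.04652833  43.34415618  48.10010942
  12.3200685 ]
((array([547.6, 208. ]), array([43.9,  8.2]), 3.2), np.int64(40)) (np.float64(33.1), np.float64(28.4))
((array([570.9, 187. ]), array([100.9,  60.3]), 7.1), np.int64(228)) (np.float64(50.2), np.float64(2.1))
```

View pics/t2.png

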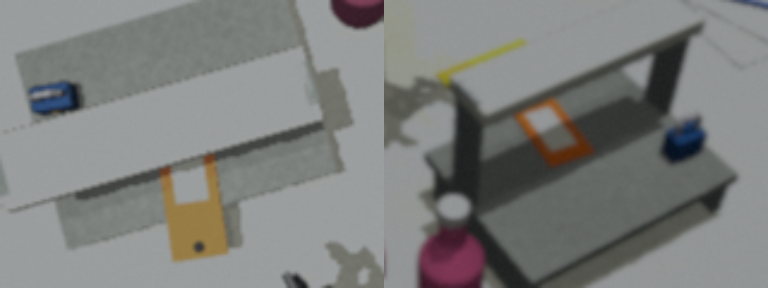

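The top crop shows the tag jutting out over the front edge, with the dot at (198,246) and the front end at about (175,262)–(228,253) in crop pixels. The scene crop shows its rear part flat on the deck and the padlock untouched.

```bash
python3 -c "
from m import *
d=snap('top');W=world(d);H=hsv(d['frame'])
m=(H[...,0]>8)&(H[...,0]<28)&(H[...,1]>100)&(H[...,2]>70)&(abs(W[...,2]-.073)<.03)&(W[...,0]>.4)&(W[...,0]<.62)&(W[...,1]>.08)
m=big(m);P=W[m];print(m.sum(),rect(P),P[:,2].mean())
c=P[:,:2];sx=(c-EDGE)@SX*1000;sy=(c-EDGE)@SY*1000
f=sx<-10
print('front',np.percentile(sx,[0,2,5]), 'overhang y range',np.percentile(sy[f],[1,50,99]),rect(P[f]),[stand(x/1000) for x in cv2.boxPoints(cv2.minAreaRect((c[f]*1000).astype(np.float32)))])
"
```

```text
638 (array([528. , 179.9]), array([105.2,  60.4]), 7.9) 0.07298349005170288
front [-48.1428365  -44.60366045 -42.00470597] overhang y range [-18.70967655   8.05000992  39.09331448] (array([494.9, 175.3]), array([38.4, 57.9]), 7.9) [(np.float64(-41.8), np.float64(41.6)), (np.float64(-48.9), np.float64(-15.9)), (np.float64(-10.8), np.float64(-20.6)), (np.float64(-3.7), np.float64(36.9))]
```

```bash
python3 -c "
from m import *
go(-24,11,180,5,7.5)"
```

```text
t 15.8 pos (np.float64(-88.3), np.float64(-34.2)) 230.7 F [-0.3  0.1  0. ] shift [ 25.7 -20.8  87.5]
turn [-10.6 -34.2  25.6]
```

Call:
apply_moves(
  series=[
    [0, 0, 0, -2.1, -6.8, 5.1, 1],
    [0, 0, 0, -2.1, -6.8, 5.1, 1],
    [0, 0, 0, -2.1, -6.8, 5.1, 1],
    [0, 0, 0, -2.1, -6.8, 5.1, 1],
    [0, 0, 0, -2.2, -7.0, 5.2, 1],
    [0, 0, 0, 0, 0, 0, 1],
    [0, 0, 0, 0, 0, 0, 1],
  ],
)

```text
time_s: 16.68
position: [0.4457, 0.117, 0.2298]
tool_rot: [[0.981, 0.161, 0.111], [0.158, -0.987, 0.029], [0.114, -0.011, -0.993]]
ft_force: [-0.6, 0.1, 0.2]
grip_width: 0.0854
gripper_force: 0.0
```

```bash
python3 -c "
from m import *
go(-24,11,150,5,7.5)"
```

```text
t 16.68 pos (np.float64(-88.9), np.float64(-33.1)) 229.8 F [-0.6  0.1  0.2] shift [ 50.6 -49.5  86.7]
turn [-0.8 -1.5  1.7]
```

Call:
apply_moves(
  series=[
    [16.9, -16.5, 29, 0, 0, 0, 1],
    [16.9, -16.5, 29, 0, 0, 0, 1],
    [16.8, -16.5, 28.7, 0, 0, 0, 1],
    [0, 0, 0, -0.8, -1.5, 1.7, 1],
    [0, 0, 0, 0, 0, 0, 1],
    [0, 0, 0, 0, 0, 0, 1],
  ],
)

```text
time_s: 17.42
position: [0.4973, 0.1755, 0.1512]
tool_rot: [[0.988, 0.128, 0.089], [0.127, -0.992, 0.011], [0.09, 0.0, -0.996]]
ft_force: [0.3, 0.7, -0.7]
grip_width: 0.0855
gripper_force: 0.0
```

```bash
python3 -c "
from m import *
go(-24,11,61.5,5,7.5);snap('top','t3.png')
im=cv2.imread('pics/t3.png')[120:320,180:400];cv2.imwrite('pics/t3.png',cv2.resize(im,None,fx=2.5,fy=2.5))"
```

```text
t 17.43 pos (np.float64(-23.9), np.float64(10.0)) 151.2 F [ 0.3  0.7 -0.7] shift [-8.3 -1.  89.4]
turn [ 0.  -0.1 -0.1]
```

View pics/t3.png

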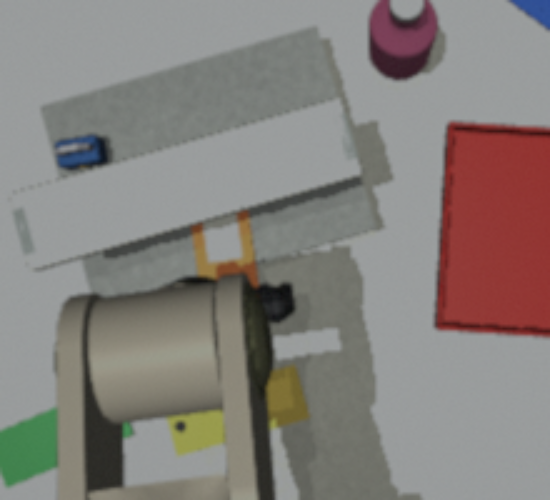

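The wrist clears the bar (wrist front edge at about y=280 in the crop, bar's edge at about 210–270); the tag is still aligned under the gripper. Descending.

Call:
apply_moves(
  series=[
    [-2.3, -0.3, 25, 0, 0, 0, 1],
    [-2.3, -0.3, 25, 0, 0, 0, 1],
    [-1.9, -0.2, 20, 0, 0, 0, 1],
    [-0.9, -0.1, 10, 0, 0, 0, 1],
    [-0.9, -0.1, 9.4, 0, 0, 0, 1],
    [0, 0, 0, 0, 0, 0, 1],
  ],
)

```text
time_s: 18.23
position: [0.4971, 0.1766, 0.0611]
tool_rot: [[0.988, 0.127, 0.088], [0.127, -0.992, 0.01], [0.088, 0.001, -0.996]]
ft_force: [-0.9, -0.4, 0.2]
grip_width: 0.0854
gripper_force: 0.0
```

```bash
python3 -c "
from m import *
go(-24,11,61.5,5,7.5);snap('scene','s3.png')
im=cv2.imread('pics/s3.png')[130:260,290:460];cv2.imwrite('pics/s3.png',cv2.resize(im,None,fx=4,fy=4))"
```

```text
t 18.23 pos (np.float64(-23.9), np.float64(11.2)) 61.1 F [-0.9 -0.4  0.2] shift [-0.1  0.2 -0.4]
turn [ 0.1 -0.1 -0.2]
```

View pics/s3.png

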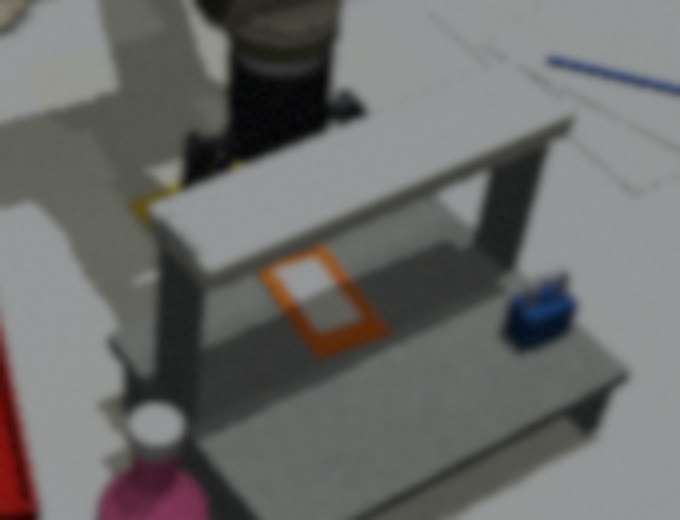

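The gripper straddles the overhang in front of the bar, and the tag is still flat. Closing.

Call:
apply_moves(
  series=[
    [0, 0, 0, 0, 0, 0, 0.75],
    [0, 0, 0, 0, 0, 0, 0.7],
    [0, 0, 0, 0, 0, 0, 0.4],
    [0, 0, 0, 0, 0, 0, 0],
    [0, 0, 0, 0, 0, 0, 0],
    [0, 0, 0, 0, 0, 0, 0],
  ],
  grip_force=80,
)

```text
time_s: 19.02
position: [0.4976, 0.1768, 0.0621]
tool_rot: [[0.988, 0.127, 0.09], [0.127, -0.992, 0.011], [0.09, 0.001, -0.996]]
ft_force: [-0.9, -0.9, 6.7]
grip_width: 0.0561
gripper_force: 83.2
```

Call:
apply_moves(
  series=[
    [0.2, 0, -2, 0, 0, 0, 0],
    [0.4, 0, -4, 0, 0, 0, 0],
    [0.4, 0, -4, 0, 0, 0, 0],
    [0.4, 0, -5, 0, 0, 0, 0],
    [0, 0, 0, 0, 0, 0, 0],
  ],
)

```text
time_s: 19.65
position: [0.4973, 0.1767, 0.0766]
tool_rot: [[0.988, 0.127, 0.088], [0.127, -0.992, 0.01], [0.089, 0.001, -0.996]]
ft_force: [-0.5, 0.5, -2.5]
grip_width: 0.0565
gripper_force: 85.1
```

```bash
python3 -c "
from m import *
d=snap('scene','s4.png')
t=tag(d,.088); print(t, stand(t[0][0]/1000));W=world(d);H=hsv(d['frame'])
m=(H[...,0]>4)&(H[...,0]<25)&(H[...,1]>140)&(H[...,2]>35)&(W[...,2]>.05)&(W[...,2]<.14)&(abs(W[...,0]-.6)<.15)&(W[...,1]<.35)&(W[...,1]>.1)
P=W[big(m)];A=np.c_[(P[:,:2]-EDGE)@SX*1000,np.ones(len(P))];print('slope',np.linalg.lstsq(A,P[:,2]*1000,rcond=None)[0])
im=cv2.imread('pics/s4.png')[130:260,290:460];cv2.imwrite('pics/s4.png',cv2.resize(im,None,fx=4,fy=4))"
```

```text
((array([579.5, 185.3]), array([93.1, 60. ]), 8.1), np.int64(215)) (np.float64(58.0), np.float64(-1.8))
slope [-2.49195312e-02  8.69154041e+01]
```

View pics/s4.png

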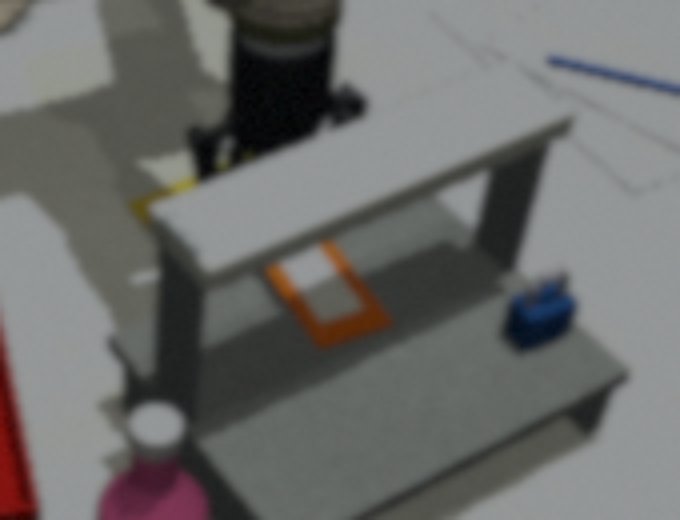

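The tag is lifted level, with its rear still under the bar. Drawing it out forward, clear of the bar, then up.

Call:
apply_moves(
  series=[
    [0.6, 0, -7, 0, 0, 0, 0],
    [-12, 0, 0, 0, 0, 0, 0],
    [-20, 0, -1.8, 0, 0, 0, 0],
    [-25, 0, -2.2, 0, 0, 0, 0],
    [-25, 0, -2.2, 0, 0, 0, 0],
    [-25, 0, -2.2, 0, 0, 0, 0],
    [-18, 0, -1.6, 0, 0, 0, 0],
    [0, 0, -15, 0, 0, 0, 0],
    [0, 0, -25, 0, 0, 0, 0],
    [0, 0, -15, 0, 0, 0, 0],
    [0, 0, 0, 0, 0, 0, 0],
  ],
)

```text
time_s: 21.08
position: [0.3676, 0.1602, 0.1376]
tool_rot: [[0.988, 0.128, 0.09], [0.127, -0.992, 0.01], [0.09, 0.001, -0.996]]
ft_force: [-0.3, -0.3, -2.9]
grip_width: 0.0561
gripper_force: 85.5
```

```bash
cat >>m.py <<'E'
def gow(x,y,z,lean,yaw): go(*stand((x,y)),z,lean,yaw)
E
python3 -c "
from m import *
gow(.372,-.119,150,5,-5);print(telemetry.observe()['q'],telemetry.observe()['position'])"
```

```text
t 21.07 pos (np.float64(-153.2), np.float64(28.8)) 137.6 F [-0.3 -0.3 -2.9] shift [-30.  277.5 -14.9]
turn [-1.  -0.2 12.3]
[6.49560289e+00 1.13611125e+01 1.08203233e+02 1.83001956e-02
 5.52537054e+01 8.91564517e+01] [0.36760673 0.16018209 0.13755343]
```

Call:
apply_moves(
  series=[
    [-1.8, 17.5, -2, 0, 0, 0, 0],
    [-3.8, 35, -2, 0, 0, 0, 0],
    [-3.8, 35, -2, 0, 0, 0, 0],
    [-3.8, 35, -2, 0, 0, 0, 0],
    [-3.8, 35, -2, 0, 0, 0, 0],
    [-3.8, 35, -2, 0, 0, 0, 0],
    [-3.8, 35, -2, 0, 0, 0, 0],
    [-3.8, 32, -1, 0, 0, 0, 0],
    [-1.6, 18, 0, 0, 0, 0, 0],
    [0, 0, 0, -0.3, 0, 4.1, 0],
    [0, 0, 0, -0.3, -0.1, 4.1, 0],
    [0, 0, 0, -0.4, -0.1, 4.1, 0],
  ],
)

```text
time_s: 22.58
position: [0.3717, -0.1187, 0.1486]
tool_rot: [[0.992, -0.09, 0.083], [-0.09, -0.996, -0.006], [0.083, -0.001, -0.997]]
ft_force: [0.1, 0.2, -2.0]
grip_width: 0.0565
gripper_force: 85.6
```

```bash
python3 -c "
from m import *
gow(.505,-.119,80,5,-5);
d=snap('top');W=world(d);H=hsv(d['frame'])
m=(H[...,0]>8)&(H[...,0]<28)&(H[...,1]>100)&(H[...,2]>70)&(abs(W[...,2]-.15)<.06)&(abs(W[...,0]-.45)<.2)&(abs(W[...,1]+.12)<.12)
m=cv2.morphologyEx(m.astype(np.uint8),cv2.MORPH_CLOSE,np.ones((25,25)))>0
m=big(m);P=W[m];P=P[(P[:,2]<.2)&(P[:,2]>.1)];print(m.sum(),rect(P),np.median(P[:,2]));A=np.c_[P[:,0]*1000-372,np.ones(len(P))];print(np.linalg.lstsq(A,P[:,2]*1000,rcond=None)[0],P.min(0),P.max(0))"
```

```text
t 22.57 pos (np.float64(-221.4), np.float64(-241.6)) 148.6 F [ 0.1  0.2 -2. ] shift [126.6 -11.7  79.4]
turn [-0.   0.2 -0.2]
1392 (array([ 435.1, -124.2]), array([ 60.2, 128. ]), 84.8) 0.15698031795559853
[-3.02743803e-02  1.58939568e+02] [ 0.37125768 -0.15909014  0.14988254] [ 0.49948981 -0.09105572  0.16895242]
```

Call:
apply_moves(
  series=[
    [14, -1, 0, 0, 0, 0, 0],
    [26, -2.4, 8, 0, 0, 0, 0],
    [26, -2.4, 8, 0, 0, 0, 0],
    [26, -2.4, 16, 0, 0, 0, 0],
    [24, -2.3, 20, 0, 0, 0, 0],
    [12, -1.2, 20, 0, 0, 0, 0],
    [0, 0, 10, 0, 0, 0, 0],
    [0, 0, 0, 0, 0, 0, 0],
  ],
)

```text
time_s: 23.62
position: [0.5069, -0.1188, 0.078]
tool_rot: [[0.993, -0.087, 0.083], [-0.087, -0.996, -0.006], [0.083, -0.001, -0.997]]
ft_force: [-0.0, -0.6, -3.0]
grip_width: 0.0562
gripper_force: 85.6
```

```bash
python3 -c "
from m import *
gow(.5065,-.1195,12,5,-5)"
```

```text
t 23.62 pos (np.float64(-90.8), np.float64(-276.7)) 78.0 F [-0.  -0.6 -3. ] shift [-5.8  0.8 65.8]
turn [-0.1  0.2  0. ]
```

Call:
apply_moves(
  series=[
    [-1.7, 0.2, 20, 0, 0, 0, 0],
    [-1.7, 0.2, 20, 0, 0, 0, 0],
    [-1.2, 0.2, 14, 0, 0, 0, 0],
    [-0.7, 0.2, 8, 0, 0, 0, 0],
    [-0.3, 0, 4, 0, 0, 0, 0],
    [0, 0, 0, 0, 0, 0, 0],
  ],
)

```text
time_s: 24.38
position: [0.5074, -0.12, 0.0127]
tool_rot: [[0.993, -0.088, 0.085], [-0.087, -0.996, -0.007], [0.085, -0.0, -0.996]]
ft_force: [0.4, 0.8, -2.8]
grip_width: 0.0562
gripper_force: 85.6
```

Call:
apply_moves(
  series=[
    [-0.2, 0, 2, 0, 0, 0, 0],
    [-0.2, 0, 2, 0, 0, 0, 0],
    [-0.1, 0, 1, 0, 0, 0, 0],
    [0, 0, 0, 0, 0, 0, 0],
  ],
)

```text
time_s: 24.88
position: [0.5072, -0.1199, 0.0074]
tool_rot: [[0.993, -0.088, 0.084], [-0.087, -0.996, -0.007], [0.085, -0.0, -0.996]]
ft_force: [0.4, 0.2, -3.2]
grip_width: 0.0565
gripper_force: 85.6
```

Call:
apply_moves(
  series=[
    [-0.1, 0, 1, 0, 0, 0, 0],
    [-0.1, 0, 1, 0, 0, 0, 0],
    [-0.1, 0, 1, 0, 0, 0, 0],
    [0, 0, 0, 0, 0, 0, 0],
  ],
)

```text
time_s: 25.38
position: [0.5072, -0.1199, 0.0044]
tool_rot: [[0.993, -0.088, 0.084], [-0.087, -0.996, -0.007], [0.085, -0.0, -0.996]]
ft_force: [0.2, -0.5, -3.2]
grip_width: 0.0565
gripper_force: 85.6
```

Call:
apply_moves(
  series=[
    [-0.1, 0, 1, 0, 0, 0, 0],
    [0, 0, 0, 0, 0, 0, 0],
  ],
)

```text
time_s: 25.62
position: [0.5072, -0.1199, 0.0034]
tool_rot: [[0.993, -0.088, 0.084], [-0.087, -0.996, -0.007], [0.085, -0.0, -0.996]]
ft_force: [-0.5, 0.4, -2.5]
grip_width: 0.0559
gripper_force: 85.6
```

Call:
apply_moves(
  series=[
    [-0.1, 0, 1, 0, 0, 0, 0],
    [-0.1, 0, 1, 0, 0, 0, 0],
    [0, 0, 0, 0, 0, 0, 0],
  ],
)

```text
time_s: 26.0
position: [0.5072, -0.1199, 0.0016]
tool_rot: [[0.993, -0.088, 0.085], [-0.087, -0.996, -0.007], [0.085, -0.0, -0.996]]
ft_force: [-1.0, 1.2, 0.1]
grip_width: 0.0564
gripper_force: 87.1
```

Call:
apply_moves(
  series=[
    [-0.1, 0, 1, 0, 0, 0, 0],
    [0, 0, 0, 0, 0, 0, 0],
  ],
)

```text
time_s: 26.25
position: [0.5073, -0.1199, 0.0014]
tool_rot: [[0.993, -0.087, 0.085], [-0.087, -0.996, -0.008], [0.086, 0.0, -0.996]]
ft_force: [-3.9, 2.0, 10.7]
grip_width: 0.0562
gripper_force: 93.1
```

Call:
apply_moves(
  series=[
    [0, 0, 0, 0, 0, 0, 0],
    [0, 0, 0, 0, 0, 0, 0.6],
    [0, 0, 0, 0, 0, 0, 0.66],
    [0, 0, 0, 0, 0, 0, 0.7],
    [0, 0, 0, 0, 0, 0, 0.75],
    [0, 0, 0, 0, 0, 0, 0.85],
    [0, 0, 0, 0, 0, 0, 0.95],
    [0, 0, 0, 0, 0, 0, 1],
    [0, 0, 0, 0, 0, 0, 1],
  ],
  grip_force=20,
)

```text
time_s: 27.38
position: [0.5072, -0.1199, 0.0004]
tool_rot: [[0.993, -0.088, 0.085], [-0.087, -0.996, -0.007], [0.085, -0.0, -0.996]]
ft_force: [-0.1, -0.2, -0.1]
grip_width: 0.0855
gripper_force: 0.0
```

Call:
apply_moves(
  series=[
    [0, 0, -3, 0, 0, 0, 1],
    [0, 0, -6, 0, 0, 0, 1],
    [1, 0, -20, 0, 0, 0, 1],
    [3, 0, -40, 0, 0, 0, 1],
    [4, 0, -50, 0, 0, 0, 1],
    [-40, 0, -40, 0, 0, 0, 1],
    [-50, 0, -20, 0, 0, 0, 1],
    [-50, 0, 0, 0, 0, 0, 1],
    [0, 0, 0, 0, 0, 0, 1],
  ],
)

```text
time_s: 28.5
position: [0.3584, -0.1061, 0.1679]
tool_rot: [[0.992, -0.089, 0.084], [-0.089, -0.996, -0.007], [0.084, -0.001, -0.996]]
ft_force: [-0.8, -1.1, 0.4]
grip_width: 0.0856
gripper_force: 0.0
```

```bash
python3 -c "
from m import *
d=snap('scene');e=snap('top');W=world(e);H=hsv(e['frame'])
m=(H[...,0]>8)&(H[...,0]<28)&(H[...,1]>100)&(H[...,2]>70)&(W[...,2]<.03)&(abs(W[...,0]-.56)<.12)&(abs(W[...,1]+.12)<.08)
P=W[m];print(m.sum(),rect(P),P[:,2].min(),P[:,2].max(),np.median(P[:,2]))
cv2.imwrite('pics/f.png',np.hstack([d['frame'][150:350,150:480],e['frame'][80:280,170:520]])[:,:,::-1])"
```

```text
883 (array([ 558.5, -125.3]), array([ 62.2, 151.3]), 84.8) 0.0018295459050574614 0.014201642602263753 0.008003721000060082
```

View pics/f.png

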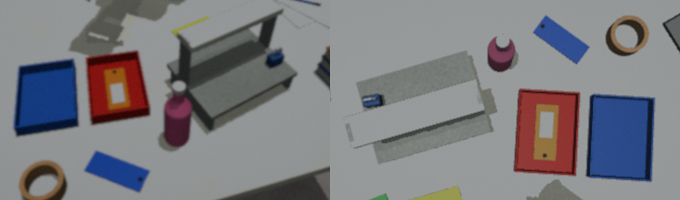

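The tag lies flat in the centre of the red tray (crop pixel (547,132) in the top view, top face at 8 mm). The padlock, bottle and tape roll have not moved.

```bash
python3 -c "
from rig import env; print(env.close_job())"
```

```text
the job is handed in; nothing more can be done
None
```

The orange tag was slid out to about a 47 mm overhang in two light pulls of about 15 N, gripped by its long sides and set down flat in the centre of the red tray. The padlock, bottle and tape roll were left untouched, and the job was handed in at about 29 s.

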